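Clear the bandsaw's catch tray

ROBOT

A 6-joint arm with a two-finger parallel gripper is mounted at the origin on the work surface. World frame = base frame: x ahead of the robot, y to its left, z up, the work surface at z = 0. Lengths are in m, angles in rad, forces in N, time in s.
With the tool pointing down it reaches from about 0.3 to 0.75 m from the base axis. Payload 8.5 kg.
Tool frame: the origin (TCP) lies midway between the tips of the shut fingers; the grasp point (between the pads) lies 19 mm behind it; z points along the fingers, y is the line along which they close (so a half turn about z gives the same grasp; the last joint's range is limited). The gripper opens to 88 mm and grips with 3 to 60 N. Pads are 18 mm wide; open, the fingers measure 123 mm over their backs; the gripper's body (75 mm by 187 mm) begins 45 mm behind the grasp point.
Start: joints at [1.031, 0.381, 1.297, -0, 1.464, -0.215], TCP at [0.176, 0.521, 0.239] pointing down, gripper open.
Joint ranges: [-3.11, 3.11], [-0.89, 2.33], [0.22, 2.48], [-1.42, 4.56], [0.17, 2.85], [-2.88, 2.88]. Speed limits (rad/s): [2.39, 2.39, 3.14, 3.14, 3.14, 3.14].

INTERFACE

Orientations are given as [roll, pitch, yaw] about the fixed x, y, z axes, in that order (R = Rz(yaw) Ry(pitch) Rx(roll)).
In Python, from rig import arm gives the robot as it stands.
- The arm moves only by the tool carry_out, never from a script. Its argument "commands" is a list that holds one entry, the list of rows, each a list of 7 numbers: the turn, a rotation vector about the tool's x, y, z in degrees, then the shift along the tool's x, y, z in m, then the finger opening in m, from 0 to 0.0881. A call has 1 to 8 rows; each row is the pose to reach, as a shift and turn from the pose commanded when the call began, along the tool's axes at that moment; what a row does not reach only later rows make up. A row lasts 1/12 s, in which the tool goes at most 41.7 mm and 7.16 degrees, less where a joint would pass 70% of its speed; a pose out of reach is approached as far as the arm can. A call with a gripper value outside its range is refused whole. The fingers move at their own pace and stop on an object; the grip force is fixed at half the most. Time passes only in rows, so rows that repeat a pose let the fingers close. It gives the time, the measured TCP pose, the force, the opening and the grip force at its end, in the units of the state.
- arm.sense(): the state, without advancing time (a new reading comes with each control period).
- arm.camera(name): name is "side" or "top"; returns a dict with "img" (400x640x3 uint8, red, green, blue), "intrinsics" (3x3 intrinsics, pixels), "pose" (4x4, takes a point from camera to world coordinates). Camera axes: x right, y up, looking along -z (the intrinsics and any distortion apply to the point x, -y, -z); pixel columns grow to the right and rows downward; lengths in m; the calibration is good to about 2 mm. A picture is of the moment at which its call begins. There is no depth.
- arm.job_done(): hands the job in; it is judged then, once.
The state is a dict: "t": time; "joint_positions": joint angles; "dq": joint speeds; "effort": joint torques, N m; "eef_pos": TCP position; "tool_rot": TCP orientation; "ft_force": force on the tool from outside, world axes, zero at the start; "wrist_torque": the same for the moment, N m; "finger_gap": finger opening in m; "grip_force": force on a finger pad.
Only numpy, scipy, OpenCV 4.12 (cv2) and the standard library are available. Lean on these libraries where they do the work, as an engineer would, in place of code of your own. Each camera call takes 0.05 s, during which the arm holds its last target. There are 200 camera calls.

TASK

Collect the two finished brackets from the saw's catch tray into the blue tote, each standing upright on its foot in a compartment of its own. The one that has toppled over must first be stood upright on the green check plate and let go, to see that it stands steady, and only then taken again and put in the tote. Set the brackets down without dropping them, and leave the spray can, the jar and the screwdriver where they are.

Things in the scene. Friction and masses are not known exactly. Their poses are not given: they have to be found in the camera images.
- bracket_tipped: Grey cast bracket, 0.45 kg. Origin: centre of the foot's underside; z up the post. Foot 70 (x) x 64 (y) x 14. Post x -35 to +1 (flush with foot's back edge), y -17 to +17, top z = 120. Rib 10 wide before the post, to x = 28, z = 48. Starts lying on its back in the tray: -x face down, z level, post top pointing roughly to -y; origin 35 above the tray floor.
- bracket_standing: Grey cast bracket, 0.45 kg. Origin: centre of the foot's underside; z up the post. Foot 70 (x) x 64 (y) x 14. Post x -35 to +1 (flush with foot's back edge), y -17 to +17, top z = 120. Rib 10 wide before the post, to x = 28, z = 48. This one starts standing in the tray.
- tray: Fixed open catch tray of sheet steel, 330 (x) x 360 (y), floor 4 thick, low walls 4 thick with rim 24 above the bench. Origin at the centre of its underside on the bench. At its +y end a chute (170 wide) with yellow sides climbs at 15 degrees from rim height to the saw.
- plate: Fixed green check plate, 140 x 140 x 10 thick, flat. Origin at the centre of its underside on the bench; its top is 10 mm above that.
- tote: Fixed blue open tote, 260 (x) x 135 (y) x 60 high outside, walls 5, floor 5 thick, with one wall 5 thick across the middle as high as the rim: two compartments, each about 122 (x) x 125 (y) inside. Origin at the centre of its underside.
- cell0 (a point): Centre of the inner floor of the tote's compartment on its -x side, 5 mm above the bench. Axes as the tote's.
- cell1 (a point): Centre of the inner floor of the tote's compartment on its +x side, 5 mm above the bench. Axes as the tote's.
- spray_can: Bystander: red spray can, 64 diameter, 190 high, standing. Origin at the centre of its underside.
- jar: Bystander: amber jar, 68 diameter, 85 high, standing. Origin at the centre of its underside.
- screwdriver: Bystander: screwdriver with an orange handle, about 200 long, lying on the bench along its x. Origin under its middle.
Mind the look-alikes: they are no part of the job. Leave any yellow look-alike of the bracket_standing alone. What is shaped like the bracket_tipped but red is not meant.

How it is judged:
On the way:
1. the toppled bracket stands upright on the green check plate, let go and steady (x of bracket_tipped in the frame of plate between -0.065 and 0.065 m and y of bracket_tipped in the frame of plate between -0.065 and 0.065 m and z of bracket_tipped in the frame of plate between 0.006 and 0.016 m and angle between bracket_tipped's own z axis and vertical below 0.12 rad and linear speed of bracket_tipped below 0.02 m/s and contact force between the fingers and bracket_tipped below 0.1 N), for 0.3 s.
At the end, for the whole second after the job is handed in: Both brackets stand on the floor of the tote (foot no more than 8 mm above it), one in each compartment, upright within 0.12 rad, at rest and let go ((((x of bracket_tipped in the frame of cell0 between -0.06 and 0.06 m and y of bracket_tipped in the frame of cell0 between -0.06 and 0.06 m and z of bracket_tipped in the frame of cell0 between -0.005 and 0.008 m) and (x of bracket_standing in the frame of cell1 between -0.06 and 0.06 m and y of bracket_standing in the frame of cell1 between -0.06 and 0.06 m and z of bracket_standing in the frame of cell1 between -0.005 and 0.008 m)) or ((x of bracket_tipped in the frame of cell1 between -0.06 and 0.06 m and y of bracket_tipped in the frame of cell1 between -0.06 and 0.06 m and z of bracket_tipped in the frame of cell1 between -0.005 and 0.008 m) and (x of bracket_standing in the frame of cell0 between -0.06 and 0.06 m and y of bracket_standing in the frame of cell0 between -0.06 and 0.06 m and z of bracket_standing in the frame of cell0 between -0.005 and 0.008 m))) and angle between each of bracket_tipped, bracket_standing's own z axis and vertical below 0.12 rad and linear speed of each of bracket_tipped, bracket_standing below 0.02 m/s and contact force between the fingers and bracket_tipped below 0.1 N and contact force between the fingers and bracket_standing below 0.1 N); the robot touches nothing.
It fails at once if the toppled bracket is dropped (moves faster than 0.5 m/s with no finger on it) (linear speed of bracket_tipped above 0.5 m/s and contact force between the fingers and bracket_tipped below 0.1 N).
It fails at once if the standing bracket is dropped (moves faster than 0.5 m/s with no finger on it) (linear speed of bracket_standing above 0.5 m/s and contact force between the fingers and bracket_standing below 0.1 N).
It fails at once if a bystander (spray can, jar or screwdriver) is moved by more than 30 mm (distance of any of spray_can, jar, screwdriver from where it was at the start of the episode above 0.03 m).
It also fails if it takes over 67 s, if anything falls off the work surface, if the arm or the gripper's body presses on something with over 40 N, if the wrist force passes 120 N, or if a joint passes its speed limit or range.

## Working session

There is one attempt and no reset: what is moved stays moved. The work goes in short steps, Python scripts to look and compute and a tool call to move; the robot and the scene stay as the last step left them, time stands still between calls to the robot, and variables do not carry over. Pictures are saved under pics/ and viewed, at most 10 in all, crops included, and the job is handed in when it is done.

Besides the shell and the picture viewer there is one more tool, called after "Emit:" as name(argument=value, ...) on one line, values as JSON. carry_out: Moves the arm, as the interface text tells. Its arguments: {"type":"object","properties":{"commands":{"type":"array"}},"required":["commands"]}

```bash
ls; mkdir -p pics; python3 - <<'E'
from rig import arm
import cv2,json,numpy as np
for n in("top","side"):
    c=arm.camera(n); cv2.imwrite(f"pics/{n}0.png",c["img"][:,:,::-1]); print(n,c["intrinsics"],c["pose"],c.keys())
print(arm.sense())
E
```

```text
pics
top [[506.19178269   0.         315.59615503]
 [  0.         506.19178269 200.49525905]
 [  0.           0.           1.        ]] [[ 0.10391494  0.97173273 -0.21198392  0.15747723]
 [-0.99456977  0.10275018 -0.01653404 -0.01129344]
 [ 0.00571472  0.21255093  0.97713328  1.59279523]
 [ 0.          0.          0.          1.        ]] dict_keys(['img', 'intrinsics', 'pose'])
side [[488.15516098   0.         315.83670889]
 [  0.         488.15516098 198.85172099]
 [  0.           0.           1.        ]] [[ 0.8535195   0.40681252 -0.32558875 -0.02265132]
 [-0.52101075  0.67498071 -0.52244506 -0.84494989]
 [ 0.00722893  0.61555229  0.78806289  1.30699771]
 [ 0.          0.          0.          1.        ]] dict_keys(['img', 'intrinsics', 'pose'])
{'t': 0.1, 'joint_positions': array([ 1.03068592e+00,  3.81102559e-01,  1.29816746e+00, -4.18651645e-05,
        1.46358796e+00, -2.15311041e-01]), 'dq': array([ 0.0016025 , -0.00295209, -0.00379257,  0.00135189,  0.00045886,
        0.00058228]), 'effort': array([ 4.69196806e-03, -4.38648212e+01, -2.24914724e+01,  7.15461862e-02,
        3.41943931e-02, -1.17095215e-04]), 'eef_pos': array([0.17539833, 0.5210119 , 0.23821941]), 'tool_rot': array([-3.14034765e+00, -2.29679972e-04,  2.81679765e+00]), 'ft_force': array([0.05603545, 1.33447703, 0.31373223]), 'wrist_torque': array([ 0.03120804, -0.00843942,  0.02369626]), 'grip_force': 0.0, 'finger_gap': 0.0884167982625712}
```

View pics/top0.png

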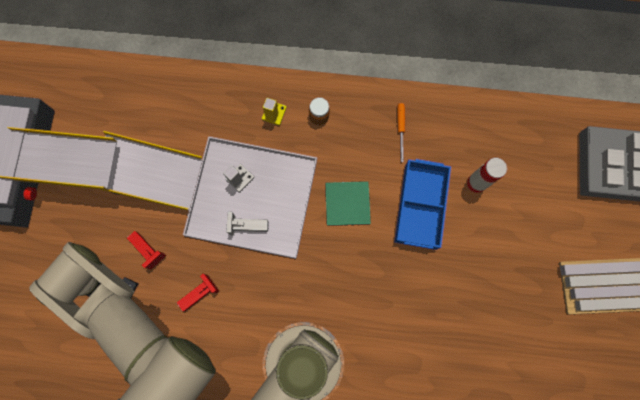

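View pics/side0.png

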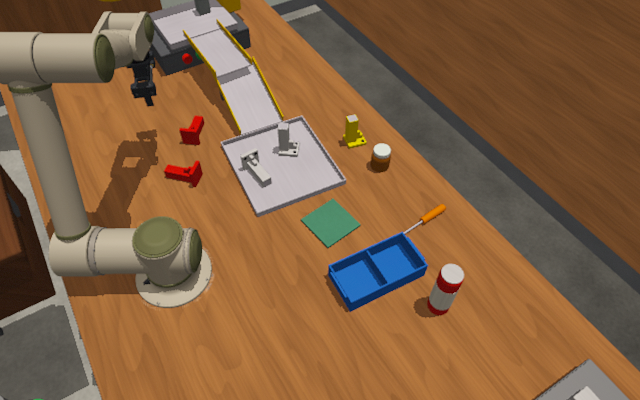

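Top view: tray around (250,195). Grey standing bracket is at (238,178) and the grey tipped one at (247,225), with its foot at left and its top to the right (-y). The look-alikes are red at (145,248) and (197,293), and yellow at (272,110). Only the two grey ones in the tray fit the description; I'll confirm with an enlarged crop.

```bash
cat > h.py <<'E'
import numpy as np,cv2
def ray(c,uv):
    K=c["intrinsics"];P=c["pose"];d=np.array([(uv[0]-K[0,2])/K[0,0],-(uv[1]-K[1,2])/K[1,1],-1.])
    return P[:3,3],P[:3,:3]@d
def onz(c,uv,z):
    o,d=ray(c,uv);return o+d*(z-o[2])/d[2]
def proj(c,p):
    P=c["pose"];q=P[:3,:3].T@(np.asarray(p)-P[:3,3]);K=c["intrinsics"]
    return np.array([K[0,2]+K[0,0]*q[0]/-q[2],K[1,2]-K[1,1]*q[1]/-q[2]])
def two(c1,u1,c2,u2):
    A=[];b=[]
    for c,u in((c1,u1),(c2,u2)):
        o,d=ray(c,u);d/=np.linalg.norm(d);M=np.eye(3)-np.outer(d,d);A.append(M);b.append(M@o)
    return np.linalg.lstsq(np.vstack(A),np.hstack(b),rcond=None)[0]
E
python3 - <<'E'
import cv2,numpy as np
t=cv2.imread("pics/top0.png")[155:245,210:285];s=cv2.imread("pics/side0.png")[115:195,235:305]
a=cv2.resize(t,None,fx=5.3,fy=5.3,interpolation=cv2.INTER_CUBIC);b=cv2.resize(s,None,fx=5.6,fy=5.6,interpolation=cv2.INTER_CUBIC)
H=max(a.shape[0],b.shape[0]);o=np.zeros((H,a.shape[1]+b.shape[1],3),np.uint8);o[:a.shape[0],:a.shape[1]]=a;o[:b.shape[0],a.shape[1]:]=b
print(o.shape,a.shape);cv2.imwrite("pics/crop.png",o)
E
```

```text
(477, 790, 3) (477, 398, 3)
```

View pics/crop.png

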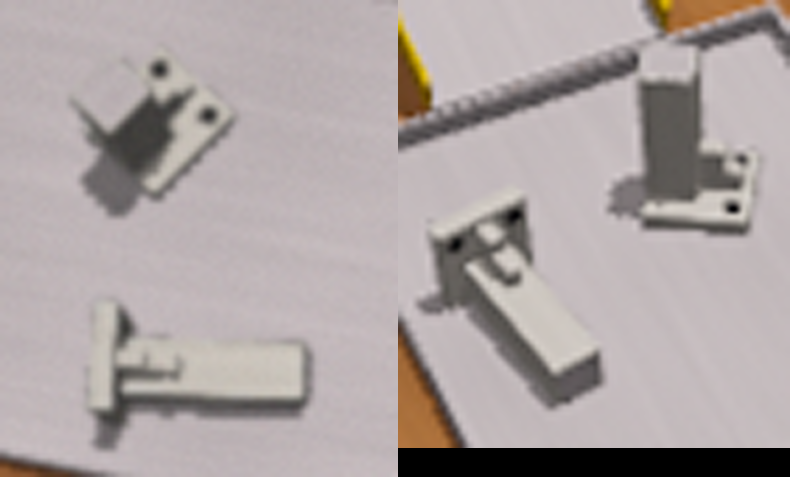

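The crop confirms two grey brackets: one standing, foot front facing up-right in the top view, and one lying on its back with its post top to the right (-y). Now I'll measure them.

```bash
python3 - <<'E'
from rig import arm
from h import *
np.set_printoptions(precision=4,suppress=True)
t=arm.camera("top");s=arm.camera("side")
T=lambda u,v:(210+u/5.3,155+v/5.3)
S=lambda u,v:(235+(u-398)/5.6,115+v/5.6)
print("post top corners st",*[onz(t,T(*p),.124) for p in((72,98),(122,55),(155,92),(107,137))])
print("side post top",*[onz(s,S(*p),.124) for p in((640,78),(697,82),(695,48),(643,45))])
print("foot st z18",*[onz(t,T(*p),.018) for p in((165,50),(235,113),(155,195))])
print("side foot st",*[onz(s,S(*p),.018) for p in((643,220),(748,222),(757,152))])
print("holes st",*[onz(t,T(*p),.018) for p in((158,68),(208,115))])
print("tip post end z40",*[onz(t,T(*p),.040) for p in((303,343),(301,402))])
print("side",*[onz(s,S(*p),.040) for p in((557,375),(601,347))])
print("tip foot z74",*[onz(t,T(*p),.074) for p in((95,300),(117,300),(112,410),(90,410))])
print("side",*[onz(s,S(*p),.074) for p in((430,225),(522,192),(530,205),(436,238))])
for c in(t,s):
    h=cv2.cvtColor(c["img"],cv2.COLOR_RGB2HSV)
    for n,lo,hi,z in(("plate",(60,90,40),(90,255,255),.01),("tote",(100,120,40),(120,255,255),.06)):
        m=cv2.morphologyEx(cv2.inRange(h,lo,hi),cv2.MORPH_CLOSE,np.ones((7,7)))
        k=max(cv2.findContours(m,0,2)[0],key=cv2.contourArea)
        q=cv2.boxPoints(cv2.minAreaRect(k)); ap=cv2.approxPolyDP(k,4,True)[:,0]
        print(n,[onz(c,p,z)[:2] for p in ap],ap.tolist())
E
```

```text
post top corners st [0.5296 0.2968 0.124 ] [0.5576 0.2722 0.124 ] [0.538  0.2506 0.124 ] [0.5091 0.2739 0.124 ]
side post top [0.5146 0.2685 0.124 ] [0.543  0.2473 0.124 ] [0.5568 0.2744 0.124 ] [0.5303 0.2934 0.124 ]
foot st z18 [0.5924 0.267  0.018 ] [0.5575 0.2195 0.018 ] [0.5018 0.2607 0.018 ]
side foot st [0.5016 0.2526 0.018 ] [0.5586 0.2163 0.018 ] [0.5952 0.2677 0.018 ]
holes st [0.5807 0.2697 0.018 ] [0.5545 0.2356 0.018 ]
tip post end z40 [0.4176 0.1585 0.04  ] [0.3828 0.1553 0.04  ]
side [0.3867 0.1484 0.04  ] [0.4199 0.1543 0.04  ]
tip foot z74 [0.4243 0.277  0.074 ] [0.4256 0.2644 0.074 ] [0.3619 0.2583 0.074 ] [0.3606 0.2708 0.074 ]
side [0.3647 0.2686 0.074 ] [0.4259 0.2645 0.074 ] [0.4251 0.252  0.074 ] [0.3631 0.257  0.074 ]
plate [array([ 0.5787, -0.1399]), array([ 0.5585, -0.0122]), array([ 0.4292, -0.0315]), array([ 0.4492, -0.1603])] [[366, 182], [326, 184], [328, 224], [369, 222]]
tote [array([ 0.6512, -0.265 ]), array([ 0.3898, -0.2392]), array([ 0.3815, -0.3649]), array([ 0.6415, -0.3919])] [[409, 160], [395, 241], [436, 248], [449, 167]]
plate [array([ 0.5624, -0.0155]), array([ 0.431, -0.033]), array([ 0.4435, -0.1664]), array([ 0.5769, -0.149 ])] [[333, 199], [302, 219], [327, 247], [359, 225]]
tote [array([ 0.6525, -0.2661]), array([ 0.3974, -0.2482]), array([ 0.3779, -0.279 ]), array([ 0.3708, -0.3983]), array([ 0.6192, -0.4135]), array([ 0.651 , -0.3697])] [[402, 232], [329, 265], [329, 276], [350, 310], [424, 273], [423, 257]]
```

Estimates: standing bracket's post centre is (0.535, 0.272) with body yaw about -36°. The tipped foot is at (0.3945, 0.2695) and its post end at (0.402, 0.154). Plate centre is (0.504, -0.0885). Tote centre is (0.516, -0.316) at -5.7°. I'll take the standing bracket first.

Emit:
carry_out(commands=[[[0,0,17.4,-0.42,-0.121,0,0.088],[0,0,17.4,-0.42,-0.121,0,0.088],[0,0,17.4,-0.42,-0.121,0,0.088],[0,0,17.4,-0.42,-0.121,0,0.088],[0,0,17.4,-0.42,-0.121,0,0.088],[0,0,17.4,-0.42,-0.121,0,0.088],[0,0,17.4,-0.42,-0.121,0,0.088],[0,0,17.4,-0.42,-0.121,0,0.088]]])

```text
t: 0.87
eef_pos: [0.451, 0.33, 0.2387]
tool_rot: [-3.141, -0.0, 2.513]
ft_force: [-0.0, 0.5, 0.5]
finger_gap: 0.088
grip_force: 0.0
```

```bash
cat >> h.py <<'E'
from scipy.spatial.transform import Rotation as Ro
def down(yawdeg): return Ro.from_euler('xyz',[180,0,yawdeg],degrees=True)
def go(pos,R):
    "print turn (deg) and shift in the tool's axes to reach TCP pos, orientation R"
    from rig import arm
    s=arm.sense();R0=Ro.from_euler('xyz',s["tool_rot"])
    d=R0.inv().apply(np.array(pos)-s["eef_pos"]);w=np.degrees((R0.inv()*R).as_rotvec())
    print("t",round(s["t"],2),"pos",s["eef_pos"].round(4),"rpy",np.degrees(s["tool_rot"]).round(1),"q",s["joint_positions"].round(2),"gap",round(s["finger_gap"],4),"F",s["ft_force"].round(1))
    print("turn",w.round(1),"shift",d.round(4))
E
python3 -c "
from h import *
go([.535,.272,.2],down(144))"
```

```text
t 0.87 pos [0.451  0.33   0.2387] rpy [-180.   -0.  144.] q [ 0.42  0.4   1.27  0.    1.47 -0.52] gap 0.088 F [-0.   0.5  0.5]
turn [-0. -0. -0.] shift [-0.102   0.0025  0.0387]
```

Emit:
carry_out(commands=[[[0,0,0,-0.102,0.0025,0.038,0.088],[0,0,0,-0.102,0.0025,0.038,0.088],[0,0,0,-0.102,0.0025,0.038,0.088],[0,0,0,-0.102,0.0025,0.075,0.088],[0,0,0,-0.102,0.0025,0.115,0.088],[0,0,0,-0.102,0.0025,0.14,0.088],[0,0,0,-0.102,0.0025,0.157,0.088],[0,0,0,-0.102,0.0025,0.157,0.088]]])

```text
t: 1.53
eef_pos: [0.5318, 0.273, 0.0779]
tool_rot: [-3.136, -0.005, 2.513]
ft_force: [0.1, -0.1, -0.5]
finger_gap: 0.0879
grip_force: 0.0
```

Emit:
carry_out(commands=[[[0,0,0,0,0,0,0.02],[0,0,0,0,0,0,0.02],[0,0,0,0,0,0,0.02],[0,0,0,0,0,0,0.02],[0,0,0,0,0,0,0.02],[0,0,0,0,0,0,0.02],[0,0,0,0,0,0,0.02],[0,0,0,0,0,0,0.02]]])

```text
t: 2.2
eef_pos: [0.5341, 0.274, 0.0822]
tool_rot: [3.14, 0.001, 2.513]
ft_force: [2.6, 3.1, 2.1]
finger_gap: 0.0366
grip_force: 1.6
```

Emit:
carry_out(commands=[[[0,0,0,0,0,0,0.0],[0,0,0,0,0,0,0.0],[0,0,0,0,0,0,0.0],[0,0,0,0,0,-0.01,0.0],[0,0,0,0,0,-0.03,0.0],[0,0,0,0,0,-0.06,0.0],[0,0,0,0,0,-0.09,0.0],[0,0,0,0,0,-0.11,0.0]]])

```text
t: 2.87
eef_pos: [0.5334, 0.2735, 0.1945]
tool_rot: [3.141, 0.001, 2.513]
ft_force: [0.5, 0.1, -5.1]
finger_gap: 0.0336
grip_force: 30.0
```

```bash
python3 -c "
from h import *
go([.581,-.305,.195],down(84.3))"
```

```text
t 2.87 pos [0.5334 0.2735 0.1945] rpy [180.   0. 144.] q [ 0.28  0.5   1.23 -0.    1.41 -0.67] gap 0.0336 F [ 0.5  0.1 -5.1]
turn [ 0.1  0.  59.7] shift [-0.3786 -0.44   -0.0005]
```

Emit:
carry_out(commands=[[[0,0,8,-0.05,-0.058,0,0],[0,0,14,-0.075,-0.087,0,0],[0,0,20,-0.1,-0.116,0,0],[0,0,26,-0.125,-0.145,0,0],[0,0,32,-0.15,-0.174,0,0],[0,0,38,-0.175,-0.203,0,0],[0,0,44,-0.2,-0.232,0,0],[0,0,48,-0.225,-0.261,0,0]]])

```text
t: 3.53
eef_pos: [0.5603, -0.0605, 0.1917]
tool_rot: [-3.14, -0.001, 1.67]
ft_force: [1.8, -0.6, -4.7]
finger_gap: 0.0336
grip_force: 30.0
```

```bash
python3 -c "
from h import *
go([.581,-.305,.195],down(84.3))"
```

```text
t 3.53 pos [ 0.5603 -0.0605  0.1917] rpy [-179.9   -0.    95.7] q [-0.32  0.44  1.34 -0.    1.36 -0.42] gap 0.0336 F [ 1.8 -0.6 -4.7]
turn [-0.1 -0.  11.4] shift [-0.2454 -0.0036 -0.0034]
```

Emit:
carry_out(commands=[[[0,0,5,-0.04,0,0,0],[0,0,11.5,-0.08,-0.001,0,0],[0,0,11.5,-0.12,-0.002,0,0],[0,0,11.5,-0.16,-0.003,0,0],[0,0,11.5,-0.2,-0.003,0,0],[0,0,11.5,-0.235,-0.003,0,0],[0,0,11.5,-0.245,-0.003,0,0],[0,0,11.5,-0.245,-0.003,0,0]]])

```text
t: 4.2
eef_pos: [0.5829, -0.3052, 0.1906]
tool_rot: [-3.139, -0.001, 1.471]
ft_force: [0.6, 0.6, -6.0]
finger_gap: 0.0338
grip_force: 30.0
```

```bash
python3 - <<'E'
from h import *
from rig import arm
go([.581,-.305,.195],down(84.3))
t=arm.camera("top")["img"];s=arm.camera("side")["img"]
o=np.vstack([cv2.resize(t[130:270,340:540],None,fx=2,fy=2),cv2.resize(s[180:330,300:500],None,fx=2,fy=2)])
cv2.imwrite("pics/b.png",o[:,:,::-1])
E
```

```text
t 4.2 pos [ 0.5829 -0.3052  0.1906] rpy [-179.9   -0.    84.3] q [-0.66  0.61  1.04 -0.    1.49 -0.56] gap 0.0338 F [ 0.6  0.6 -6. ]
turn [-0.1 -0.  -0. ] shift [ 0.     -0.0019 -0.0044]
```

View pics/b.png

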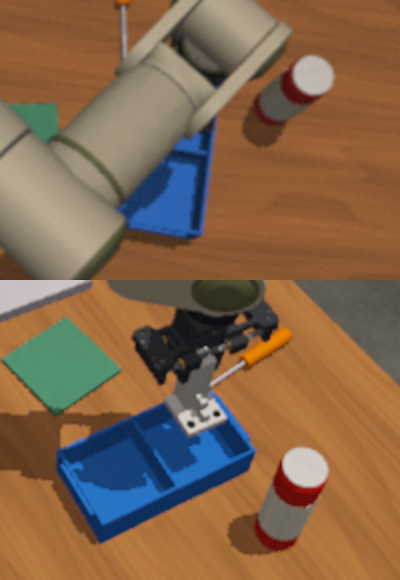

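The side view shows the bracket held upright over the tote's far (+x) compartment at (195,415) in the view, so I'll lower it.

Emit:
carry_out(commands=[[[0,0,0,0,-0.002,0.03,0],[0,0,0,0,-0.002,0.06,0],[0,0,0,0,-0.002,0.085,0],[0,0,0,0,-0.002,0.095,0],[0,0,0,0,-0.002,0.1,0],[0,0,0,0,-0.002,0.102,0],[0,0,0,0,-0.002,0.104,0],[0,0,0,0,-0.002,0.104,0]]])

```text
t: 4.97
eef_pos: [0.5823, -0.3024, 0.089]
tool_rot: [3.14, 0.001, 1.475]
ft_force: [-0.3, -0.1, -4.7]
finger_gap: 0.0339
grip_force: 30.0
```

Emit:
carry_out(commands=[[[0,0,0,0,0,0.002,0],[0,0,0,0,0,0.003,0],[0,0,0,0,0,0.004,0],[0,0,0,0,0,0.005,0],[0,0,0,0,0,0.005,0]]])

```text
t: 5.38
eef_pos: [0.5819, -0.3024, 0.0829]
tool_rot: [3.141, 0.0, 1.475]
ft_force: [1.2, 0.1, -3.9]
finger_gap: 0.0342
grip_force: 30.0
```

Emit:
carry_out(commands=[[[0,0,0,0,0,0.001,0],[0,0,0,0,0,0.002,0],[0,0,0,0,0,0.002,0]]])

```text
t: 5.63
eef_pos: [0.5822, -0.3024, 0.0827]
tool_rot: [3.14, 0.001, 1.475]
ft_force: [-1.8, 3.0, 8.8]
finger_gap: 0.0336
grip_force: 30.0
```

Contact. I'll release slowly and rise.

Emit:
carry_out(commands=[[[0,0,0,0,0,0,0.05],[0,0,0,0,0,0,0.088],[0,0,0,0,0,0,0.088],[0,0,0,0,0,0,0.088],[0,0,0,0,0,0,0.088],[0,0,0,0,0,-0.03,0.088],[0,0,0,0,0,-0.07,0.088],[0,0,0,0,0,-0.11,0.088]]])

```text
t: 6.3
eef_pos: [0.5814, -0.3021, 0.1914]
tool_rot: [-3.14, -0.001, 1.475]
ft_force: [1.7, -0.0, -0.7]
finger_gap: 0.0846
grip_force: 0.0
```

```bash
python3 - <<'E'
from h import *
a=np.radians(30)
# grasp point on lying post, tool y along (.998,.065,0)
f=np.array([.3945,.2695]);e=np.array([.402,.154]);d=(e-f)/np.linalg.norm(e-f);b=f+d*.085
ty=np.array([-d[1],d[0],0]);back=np.array([d[0],d[1],0])
if ty[0]<0: ty=-ty
yaw=np.degrees(np.arctan2(ty[0],-ty[1]));R=down(yaw)*Ro.from_rotvec([0,30,0],degrees=True)
tz=R.apply([0,0,1]);g=np.array([*b,.030]);tcp=g+.019*tz
print("yaw",yaw,"tz",tz,"grasp",g,"tcp",tcp)
go(tcp-0.11*tz+[0,0,.05],R)
E
```

```text
yaw 93.71528910542878 tz [-0.0323993   0.49894918 -0.8660254 ] grasp [0.40000788 0.18467864 0.03      ] tcp [0.39939229 0.19415867 0.01354552]
t 6.3 pos [ 0.5814 -0.3021  0.1914] rpy [-1.799e+02 -1.000e-01  8.450e+01] q [-0.66  0.6   1.05 -0.    1.49 -0.56] gap 0.0846 F [ 1.7 -0.  -0.7]
turn [ 2.3 29.9 -9. ] shift [ 0.4222 -0.22    0.0335]
```

Emit:
carry_out(commands=[[[0,0,0,0.03,-0.016,-0.02,0.088],[0,0,0,0.065,-0.034,-0.02,0.088],[0,0,0,0.1,-0.052,-0.02,0.088],[0,0,0,0.135,-0.07,-0.02,0.088],[0,0,-2,0.17,-0.088,-0.02,0.088],[0,0,-4,0.205,-0.107,-0.02,0.088],[0,0,-6,0.24,-0.125,-0.02,0.088],[0,0,-9,0.275,-0.143,-0.02,0.088]]])

```text
t: 6.97
eef_pos: [0.4648, -0.0134, 0.2109]
tool_rot: [3.141, 0.0, 1.633]
ft_force: [1.1, 0.1, -0.8]
finger_gap: 0.0879
grip_force: 0.0
```

```bash
cat > g.py <<'E'
from h import *
import sys
R=down(93.7)*Ro.from_rotvec([0,30,0],degrees=True);tcp=np.array([.3994,.1942,.0135])
tz=R.apply([0,0,1])
go(tcp-float(sys.argv[1])*tz,R)
E
python3 g.py .13
```

```text
t 6.97 pos [ 0.4648 -0.0134  0.2109] rpy [180.    0.   93.6] q [-0.28  0.26  1.57  0.    1.31 -0.35] gap 0.0879 F [ 1.1  0.1 -0.8]
turn [ 0.1 30.  -0.1] shift [ 0.1463 -0.0523  0.0847]
```

Emit:
carry_out(commands=[[[0,6,0,0.03,-0.011,0,0.088],[0,12,0,0.06,-0.022,0,0.088],[0,18,0,0.09,-0.033,0.01,0.088],[0,24,0,0.12,-0.044,0.03,0.088],[0,30,0,0.146,-0.0523,0.06,0.088],[0,30,0,0.146,-0.0523,0.085,0.088],[0,30,0,0.146,-0.0523,0.085,0.088]]])

```text
t: 7.55
eef_pos: [0.4028, 0.1281, 0.1229]
tool_rot: [-3.134, -0.525, 1.628]
ft_force: [0.2, -0.3, 0.1]
finger_gap: 0.0881
grip_force: 0.0
```

```bash
python3 g.py 0
python3 - <<'E'
from h import *
from rig import arm
t=arm.camera("top")["img"];s=arm.camera("side")["img"]
o=np.hstack([cv2.resize(t[130:270,170:330],None,fx=2.4,fy=2.4),cv2.resize(s[70:210,190:350],None,fx=2.4,fy=2.4)])
cv2.imwrite("pics/c.png",o[:,:,::-1])
E
```

```text
t 7.55 pos [0.4028 0.1281 0.1229] rpy [-179.5  -30.1   93.3] q [-0.28  0.34  1.89  0.54  1.17 -0.62] gap 0.0881 F [ 0.2 -0.3  0.1]
turn [-0.2 -0.1 -0.4] shift [0.0024 0.0014 0.1278]
```

View pics/c.png

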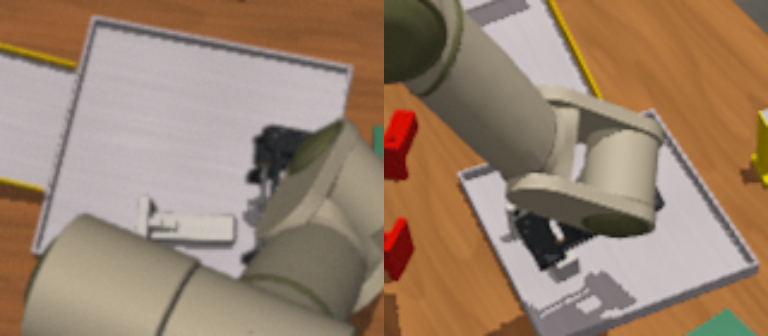

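The tipped bracket lies untouched at (185,225) in the crop, with the gripper approaching from its post-top end at a 30° tilt.

Emit:
carry_out(commands=[[[0,0,0,0.002,0.001,0.03,0.088],[0,0,0,0.002,0.001,0.06,0.088],[0,0,0,0.002,0.001,0.085,0.088],[0,0,0,0.002,0.001,0.105,0.088],[0,0,0,0.002,0.001,0.118,0.088],[0,0,0,0.002,0.001,0.125,0.088],[0,0,0,0.002,0.001,0.127,0.088],[0,0,0,0.002,0.001,0.127,0.088]]])

```text
t: 8.32
eef_pos: [0.4028, 0.1928, 0.0175]
tool_rot: [3.139, -0.524, 1.633]
ft_force: [0.4, -0.7, 0.6]
finger_gap: 0.0879
grip_force: 0.0
```

```bash
python3 g.py 0
```

```text
t 8.32 pos [0.4028 0.1928 0.0175] rpy [179.9 -30.   93.6] q [-0.12  0.57  1.98  0.72  0.84 -0.75] gap 0.0879 F [ 0.4 -0.7  0.6]
turn [ 0.2  0.  -0.1] shift [-0.0006 -0.0033  0.0043]
```

Emit:
carry_out(commands=[[[0,0,0,0,-0.003,0.003,0.088],[0,0,0,0,-0.003,0.003,0.0],[0,0,0,0,-0.003,0.003,0.0],[0,0,0,0,-0.003,0.003,0.0],[0,0,0,0,-0.003,0.003,0.0],[0,0,0,0,-0.003,0.003,0.0],[0,0,0,0,-0.003,0.003,0.0],[0,0,0,0,-0.003,0.003,0.0]]])

```text
t: 8.98
eef_pos: [0.3988, 0.1941, 0.0142]
tool_rot: [3.142, -0.524, 1.632]
ft_force: [0.1, 0.3, -0.3]
finger_gap: 0.0435
grip_force: 0.0
```

Emit:
carry_out(commands=[[[0,0,0,0,0,0,0.0],[0,0,0,0,0,0,0],[0,0,0,0,0,0,0],[0,0,0,0,0,0,0]]])

```text
t: 9.32
eef_pos: [0.3989, 0.1941, 0.0142]
tool_rot: [3.141, -0.523, 1.632]
ft_force: [1.8, -0.3, 0.1]
finger_gap: 0.0335
grip_force: 30.0
```

Emit:
carry_out(commands=[[[0,0,0,0.008,0,-0.013,0.0],[0,0,0,0.018,0,-0.03,0],[0,0,0,0.033,0,-0.056,0],[0,0,0,0.05,0,-0.086,0],[0,0,0,0.068,0,-0.117,0],[0,0,0,0.085,0,-0.147,0],[0,0,0,0.1,0,-0.173,0],[0,0,0,0.1,0,-0.173,0]]])

```text
t: 9.98
eef_pos: [0.3999, 0.1942, 0.2181]
tool_rot: [3.132, -0.522, 1.637]
ft_force: [1.1, 0.9, -4.8]
finger_gap: 0.0337
grip_force: 30.0
```

```bash
cat > p.py <<'E'
# upright pose over the plate: body z up; lying->upright is a turn of -90 about tool y, then extra world yaw
from h import *
import sys
yw,pd,lift=map(float,sys.argv[1:4])   # world yaw, turn about tool y so far from the lying grasp, lift above resting
R0=down(93.7)*Ro.from_rotvec([0,30,0],degrees=True)
R=Ro.from_euler('z',yw,degrees=True)*R0*Ro.from_rotvec([0,-pd,0],degrees=True)
Ru=Ro.from_euler('z',yw,degrees=True)*R0*Ro.from_rotvec([0,-90,0],degrees=True)
# grasp point in body frame: z=.085, x=-.035+.026=-.009
yb=np.radians(-90+3.7+yw) # upright: tool z horizontal part = -body x
tz=Ru.apply([0,0,1]);bx=-tz*[1,1,0];bx/=np.linalg.norm(bx)
o=np.array([.504,-.0885,.010])
tcp=o-.009*bx+[0,0,.085+lift]+.019*R.apply([0,0,1])
print("tcp",tcp.round(4),"bodyx",bx.round(2));go(tcp,R)
E
python3 p.py 0 90 .1; python3 p.py 0 40 .15
```

```text
tcp [ 0.5056 -0.1139  0.1855] bodyx [-0.06  1.    0.  ]
t 9.98 pos [0.3999 0.1942 0.2181] rpy [179.5 -29.9  93.8] q [-0.12  0.2   1.74  0.53  1.33 -0.34] gap 0.0337 F [ 1.1  0.9 -4.8]
turn [  0.4 -89.9  -0.3] shift [-0.2888  0.0864 -0.1276]
tcp [ 0.5048 -0.1008  0.2263] bodyx [-0.06  1.    0.  ]
t 9.98 pos [0.3999 0.1942 0.2181] rpy [179.5 -29.9  93.8] q [-0.12  0.2   1.74  0.53  1.33 -0.34] gap 0.0337 F [ 1.1  0.9 -4.8]
turn [  0.5 -39.9  -0.1] shift [-0.2571  0.0867 -0.1564]
```

```bash
python3 p.py -10 45 .15
```

```text
tcp [ 0.5025 -0.1023  0.2266] bodyx [0.11 0.99 0.  ]
t 9.98 pos [0.3999 0.1942 0.2181] rpy [179.5 -29.9  93.8] q [-0.12  0.2   1.74  0.53  1.33 -0.34] gap 0.0337 F [ 1.1  0.9 -4.8]
turn [ -0.8 -44.8  10.1] shift [-0.2581  0.0843 -0.1575]
```

Emit:
carry_out(commands=[[[0,-5,1,-0.025,0.008,-0.015,0],[0,-11,2.5,-0.055,0.018,-0.034,0],[0,-17,4,-0.087,0.028,-0.053,0],[0,-23,5,-0.12,0.039,-0.073,0],[0,-29,6.5,-0.153,0.05,-0.093,0],[-0.5,-35,8,-0.187,0.061,-0.114,0],[-0.5,-40,9,-0.22,0.072,-0.135,0],[-0.8,-45,10,-0.25,0.082,-0.153,0]]])

```text
t: 10.65
eef_pos: [0.4985, -0.0951, 0.22]
tool_rot: [-3.13, 0.268, 1.465]
ft_force: [-0.1, 0.5, -4.9]
finger_gap: 0.0341
grip_force: 30.0
```

```bash
python3 p.py -10 90 .1
```

```text
tcp [ 0.5012 -0.1138  0.1855] bodyx [0.11 0.99 0.  ]
t 10.65 pos [ 0.4985 -0.0951  0.22  ] rpy [-179.3   15.4   83.9] q [-0.29  0.33  1.46 -0.27  1.32 -0.12] gap 0.0341 F [-0.1  0.5 -4.9]
turn [ -0.5 -44.6   0.4] shift [-0.0086  0.0052  0.038 ]
```

Emit:
carry_out(commands=[[[0,-6,0,0,0.001,0.005,0],[0,-12,0,-0.001,0.002,0.01,0],[0,-18,0,-0.002,0.003,0.015,0],[0,-24,0,-0.004,0.004,0.02,0],[0,-30,0,-0.006,0.005,0.025,0],[0,-36,0,-0.007,0.005,0.03,0],[-0.5,-41,0.2,-0.008,0.005,0.035,0],[-0.5,-44.6,0.4,-0.0086,0.005,0.038,0]]])

```text
t: 11.32
eef_pos: [0.5001, -0.111, 0.1838]
tool_rot: [-3.134, 1.045, 1.47]
ft_force: [1.1, -0.3, -4.9]
finger_gap: 0.0335
grip_force: 30.0
```

```bash
python3 p.py -10 90 .1
python3 - <<'E'
from h import *
from rig import arm
t=arm.camera("top")["img"];s=arm.camera("side")["img"]
o=np.hstack([cv2.resize(t[130:270,250:410],None,fx=2.4,fy=2.4),cv2.resize(s[120:260,250:410],None,fx=2.4,fy=2.4)])
cv2.imwrite("pics/d.png",o[:,:,::-1])
E
```

```text
tcp [ 0.5012 -0.1138  0.1855] bodyx [0.11 0.99 0.  ]
t 11.32 pos [ 0.5001 -0.111   0.1838] rpy [-179.6   59.9   84.2] q [-0.03  0.55  1.59 -1.08  1.36  0.54] gap 0.0335 F [ 1.1 -0.3 -4.9]
turn [ 0.  -0.1  0.3] shift [-0.0028  0.0013  0.0014]
```

View pics/d.png

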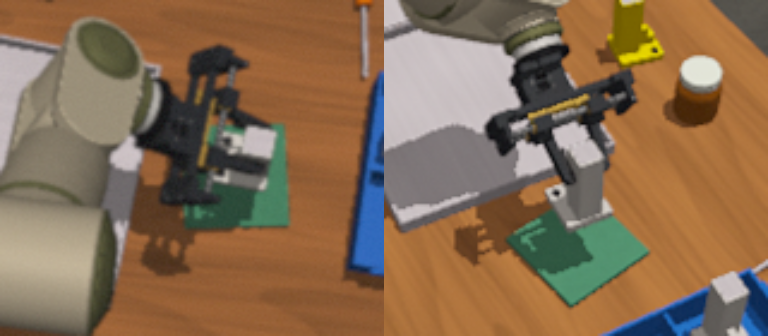

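The bracket hangs upright over the plate (crop: post top at (260,140), plate at (235,180)). Lowering it.

Emit:
carry_out(commands=[[[0,0,0,0.012,0.001,0.007,0],[0,0,0,0.03,0.001,0.017,0],[0,0,0,0.046,0.001,0.027,0],[0,0,0,0.058,0.001,0.034,0],[0,0,0,0.065,0.001,0.038,0],[0,0,0,0.07,0.001,0.041,0],[0,0,0,0.073,0.001,0.0425,0],[0,0,0,0.073,0.001,0.0425,0]]])

```text
t: 12.08
eef_pos: [0.5023, -0.112, 0.1023]
tool_rot: [3.138, 1.042, 1.458]
ft_force: [-0.6, -0.3, -5.0]
finger_gap: 0.034
grip_force: 30.0
```

```bash
python3 p.py -10 90 0
python3 - <<'E'
from h import *
from rig import arm
t=arm.camera("top")["img"];s=arm.camera("side")["img"]
o=np.hstack([cv2.resize(t[150:240,310:390],None,fx=5,fy=5),cv2.resize(s[150:240,290:370],None,fx=5,fy=5)])
cv2.imwrite("pics/e.png",o[:,:,::-1])
E
```

```text
tcp [ 0.5012 -0.1138  0.0855] bodyx [0.11 0.99 0.  ]
t 12.08 pos [ 0.5023 -0.112   0.1023] rpy [179.8  59.7  83.5] q [-0.03  0.69  1.65 -1.12  1.27  0.72] gap 0.034 F [-0.6 -0.3 -5. ]
turn [ 0.1 -0.3 -0.1] shift [ 0.0136 -0.001   0.0102]
```

View pics/e.png

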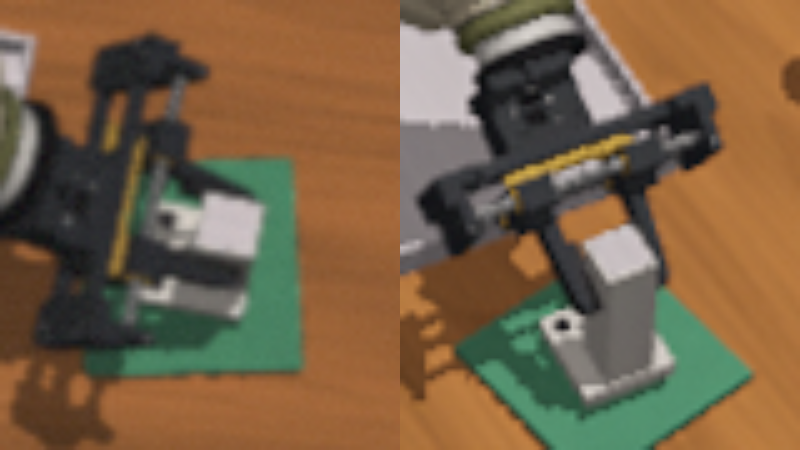

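The bracket is upright, with its foot well inside the plate (crop: foot (195,260), plate 85–300 × 155–375). Continuing slowly.

Emit:
carry_out(commands=[[[0,0,0,0.003,0,0.0017,0],[0,0,0,0.006,0,0.0035,0],[0,0,0,0.008,0,0.0046,0],[0,0,0,0.0095,0,0.0055,0],[0,0,0,0.0095,0,0.0055,0]]])

```text
t: 12.6
eef_pos: [0.5027, -0.1128, 0.0933]
tool_rot: [3.134, 1.047, 1.454]
ft_force: [-0.9, -5.2, 7.1]
finger_gap: 0.0335
grip_force: 30.0
```

Emit:
carry_out(commands=[[[0,0,0,0.001,0,0.0005,0],[0,0,0,0.002,0,0.001,0],[0,0,0,0.002,0,0.001,0]]])

```text
t: 12.85
eef_pos: [0.5028, -0.1134, 0.0927]
tool_rot: [3.131, 1.05, 1.451]
ft_force: [-2.1, -7.9, 15.6]
finger_gap: 0.0335
grip_force: 30.0
```

Emit:
carry_out(commands=[[[0,0,0,0.0005,0,0,0.04],[0,0,0,0,0,0,0.06],[0,0,0,0,0,0,0.088],[0,0,0,0,0,0,0.088],[0,0,0,0,0,0,0.088],[0,0,0,0,0,0,0.088],[0,0,0,0,0,0,0.088],[0,0,0,0,0,0,0.088]]])

```text
t: 13.52
eef_pos: [0.5024, -0.1117, 0.0893]
tool_rot: [3.137, 1.043, 1.457]
ft_force: [-0.9, -0.3, -0.2]
finger_gap: 0.0846
grip_force: 0.0
```

Emit:
carry_out(commands=[[[0,0,0,0,0,-0.01,0.088],[0,0,0,0,0,-0.025,0.088],[0,0,0,0,0,-0.045,0.088],[0,0,0,0,0,-0.07,0.088],[0,0,0,0,0,-0.1,0.088],[0,0,0,0,0,-0.13,0.088],[0,0,0,0,0,-0.13,0.088],[0,0,0,0,0,-0.13,0.088]]])

```text
t: 14.18
eef_pos: [0.5148, 0.0013, 0.1555]
tool_rot: [3.133, 1.042, 1.456]
ft_force: [-0.0, -0.8, 0.1]
finger_gap: 0.0874
grip_force: 0.0
```

```bash
python3 - <<'E'
from h import *
from rig import arm
t=arm.camera("top")["img"];s=arm.camera("side")["img"]
o=np.hstack([cv2.resize(t[150:240,310:390],None,fx=5,fy=5),cv2.resize(s[150:240,290:370],None,fx=5,fy=5)])
cv2.imwrite("pics/f.png",o[:,:,::-1])
go([.5,-.1,.2],down(83.7))
E
```

```text
t 14.28 pos [ 5.141e-01 -4.000e-04  1.545e-01] rpy [179.8  59.8  83.6] q [ 0.18  0.65  1.49 -0.98  1.5   0.63] gap 0.0879 F [ 0.7 -1.5 -0. ]
turn [ 0.1 59.8 -0. ] shift [-0.09   -0.0031  0.064 ]
```

View pics/f.png

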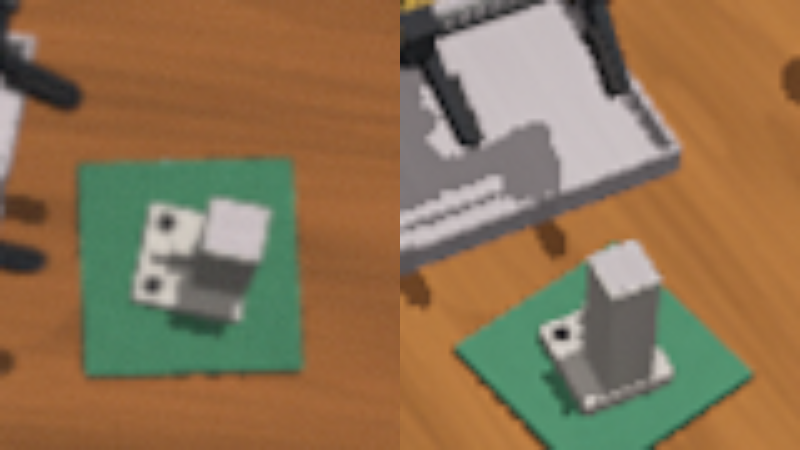

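It stands free on the plate, upright in both views (top-view post top centred at (232,230) in the crop). Measuring for the second grasp.

```bash
python3 - <<'E'
from h import *
from rig import arm
t=arm.camera("top");s=arm.camera("side")
A=np.array([onz(t,(310+u/5,150+v/5),.13)[:2] for u,v in((205,199),(272,205),(260,263),(192,252))])
B=np.array([onz(s,(290+(u-400)/5,150+v/5),.13)[:2] for u,v in((585,258),(632,240),(662,278),(612,300))])
print(A.round(4),A.mean(0),B.round(4),B.mean(0))
H=[onz(t,(310+u/5,150+v/5),.024)[:2].round(4) for u,v in((166,222),(152,285))];print("holes",H)
pc=(A.mean(0)+B.mean(0))/2
go([*pc,.24],down(83.7))
E
```

```text
[[ 0.5182 -0.0878]
 [ 0.5188 -0.1277]
 [ 0.4829 -0.1236]
 [ 0.4853 -0.083 ]] [ 0.50131591 -0.10555482] [[ 0.4872 -0.0913]
 [ 0.5193 -0.0944]
 [ 0.519  -0.1283]
 [ 0.4841 -0.1267]] [ 0.50242276 -0.11016319]
holes [array([ 0.5268, -0.07  ]), array([ 0.4851, -0.065 ])]
t 14.38 pos [ 0.5141 -0.0009  0.1543] rpy [179.9  59.8  83.6] q [ 0.17  0.65  1.49 -0.98  1.5   0.63] gap 0.0879 F [ 0.2 -0.2  0.1]
turn [ 0.  59.8 -0.1] shift [-0.1283 -0.0002  0.0499]
```

Emit:
carry_out(commands=[[[0,5,0,-0.025,0,-0.014,0.088],[0,12,0,-0.055,0,-0.03,0.088],[0,19,0,-0.085,0,-0.045,0.088],[0,26,0,-0.095,0,-0.03,0.088],[0,33,0,-0.105,0,-0.01,0.088],[0,40,0,-0.115,0,0.01,0.088],[0,47,0,-0.122,0,0.03,0.088],[0,54,0,-0.128,0,0.05,0.088]]])

```text
t: 15.05
eef_pos: [0.5021, -0.1087, 0.2409]
tool_rot: [3.136, 0.095, 1.46]
ft_force: [1.1, 0.9, 0.3]
finger_gap: 0.0881
grip_force: 0.0
```

Emit:
carry_out(commands=[[[0,6,0,0,0,0,0.088],[0,6,0,0,0,0,0.088],[0,6,0,0,0,0,0.088]]])

```text
t: 15.3
eef_pos: [0.5018, -0.1087, 0.2397]
tool_rot: [3.141, -0.003, 1.457]
ft_force: [-0.2, 0.1, -0.3]
finger_gap: 0.0879
grip_force: 0.0
```

```bash
python3 -c "
from h import *
go([.502,-.108,.088],down(83.5))"
```

```text
t 15.3 pos [ 0.5018 -0.1087  0.2397] rpy [ 1.799e+02 -1.000e-01  8.350e+01] q [-0.45  0.32  1.4   0.    1.43 -0.33] gap 0.0879 F [-0.2  0.1 -0.3]
turn [ 0.1 -0.1 -0. ] shift [ 4.000e-04 -1.000e-04  1.517e-01]
```

Emit:
carry_out(commands=[[[0,0,0,0,0,0.03,0.088],[0,0,0,0,0,0.065,0.088],[0,0,0,0,0,0.1,0.088],[0,0,0,0,0,0.13,0.088],[0,0,0,0,0,0.146,0.088],[0,0,0,0,0,0.152,0.088],[0,0,0,0,0,0.152,0.05],[0,0,0,0,0,0.152,0]]])

```text
t: 15.97
eef_pos: [0.5034, -0.106, 0.0889]
tool_rot: [3.138, -0.003, 1.463]
ft_force: [-0.5, 0.1, 0.1]
finger_gap: 0.0771
grip_force: 0.0
```

Emit:
carry_out(commands=[[[0,0,0,0,0,0,0],[0,0,0,0,0,0,0],[0,0,0,0,0,0,0],[0,0,0,0,0,0,0],[0,0,0,0,0,0,0],[0,0,0,0,0,0,0],[0,0,0,0,0,0,0],[0,0,0,0,0,0,0]]])

```text
t: 16.63
eef_pos: [0.5031, -0.1067, 0.0884]
tool_rot: [3.139, -0.004, 1.461]
ft_force: [0.5, 0.5, 1.2]
finger_gap: 0.0336
grip_force: 30.0
```

Emit:
carry_out(commands=[[[0,0,0,0,0,-0.01,0],[0,0,0,0,0,-0.03,0],[0,0,0,0,0,-0.06,0],[0,0,0,0,0,-0.09,0],[0,0,0,0,0,-0.11,0],[0,0,0,0,0,-0.12,0],[0,0,0,0,0,-0.12,0]]])

```text
t: 17.22
eef_pos: [0.503, -0.1072, 0.2098]
tool_rot: [3.136, -0.003, 1.461]
ft_force: [-0.1, 0.6, -4.4]
finger_gap: 0.0339
grip_force: 30.0
```

```bash
python3 -c "
from h import *
go([.451,-.326,.208],down(84.3))"
```

```text
t 17.22 pos [ 0.503  -0.1072  0.2098] rpy [179.7  -0.2  83.7] q [-0.44  0.34  1.45  0.    1.35 -0.33] gap 0.0339 F [-0.1  0.6 -4.4]
turn [ 0.3 -0.2 -0.6] shift [-0.2232 -0.0277  0.0009]
```

Emit:
carry_out(commands=[[[0,0,0,-0.03,-0.004,0,0],[0,0,0,-0.065,-0.008,0,0],[0,0,0,-0.1,-0.012,0,0],[0,0,0,-0.135,-0.017,0,0],[0,0,0,-0.17,-0.021,0,0],[0,0,0,-0.2,-0.025,0,0],[0,0,-0.5,-0.223,-0.028,0,0],[0,0,-0.5,-0.223,-0.028,0,0]]])

```text
t: 17.88
eef_pos: [0.4487, -0.3292, 0.205]
tool_rot: [-3.141, -0.005, 1.466]
ft_force: [-0.3, 0.2, -4.9]
finger_gap: 0.0336
grip_force: 30.0
```

```bash
python3 - <<'E'
from h import *
from rig import arm
s=arm.camera("side")["img"]
cv2.imwrite("pics/g.png",cv2.resize(s[160:330,290:470],None,fx=3,fy=3)[:,:,::-1])
go([.451,-.326,.0834],down(84.3))
E
```

```text
t 17.93 pos [ 0.4492 -0.327   0.2051] rpy [-180.    -0.4   84. ] q [-0.84  0.42  1.34  0.    1.39 -0.74] gap 0.0339 F [ 1.3  1.4 -4.1]
turn [-0.  -0.4 -0.3] shift [0.0004 0.0017 0.1217]
```

View pics/g.png

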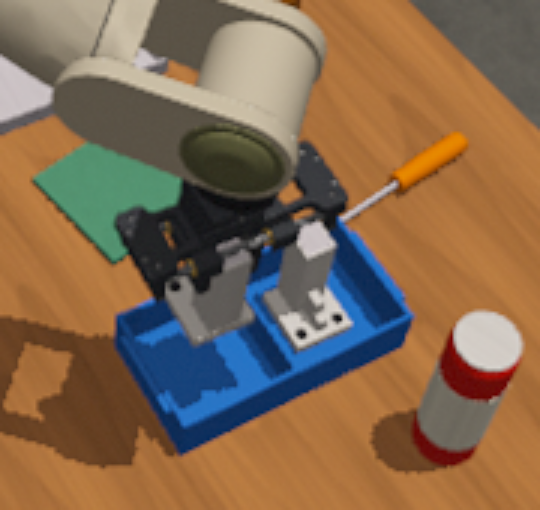

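The other bracket stands well in the +x cell (310,290), and the held one is over the -x cell (215,300). Lowering.

Emit:
carry_out(commands=[[[0,0,0,0,0.001,0.03,0],[0,0,0,0,0.001,0.065,0],[0,0,0,0,0.001,0.09,0],[0,0,0,0,0.001,0.105,0],[0,0,0,0,0.001,0.112,0],[0,0,0,0,0.001,0.115,0],[0,0,0,0,0.001,0.117,0],[0,0,0,0,0.001,0.117,0]]])

```text
t: 18.6
eef_pos: [0.452, -0.3251, 0.0907]
tool_rot: [3.138, -0.004, 1.47]
ft_force: [0.1, 0.2, -4.7]
finger_gap: 0.0335
grip_force: 30.0
```

Emit:
carry_out(commands=[[[0,0,0,0,0,0.001,0],[0,0,0,0,0,0.002,0],[0,0,0,0,0,0.003,0],[0,0,0,0,0,0.003,0]]])

```text
t: 18.93
eef_pos: [0.4517, -0.3252, 0.0874]
tool_rot: [3.139, -0.004, 1.47]
ft_force: [-0.7, 1.1, -4.7]
finger_gap: 0.0334
grip_force: 30.0
```

Emit:
carry_out(commands=[[[0,0,0,0,0,0.002,0],[0,0,0,0,0,0.003,0],[0,0,0,0,0,0.004,0],[0,0,0,0,0,0.005,0],[0,0,0,0,0,0.005,0]]])

```text
t: 19.35
eef_pos: [0.4518, -0.3252, 0.0834]
tool_rot: [3.139, -0.004, 1.47]
ft_force: [-1.9, 3.0, 7.0]
finger_gap: 0.0335
grip_force: 30.0
```

Contact. Releasing and rising.

Emit:
carry_out(commands=[[[0,0,0,0,0,0,0.05],[0,0,0,0,0,0,0.088],[0,0,0,0,0,0,0.088],[0,0,0,0,0,0,0.088],[0,0,0,0,0,0,0.088],[0,0,0,0,0,-0.02,0.088],[0,0,0,0,0,-0.05,0.088],[0,0,0,0,0,-0.085,0.088]]])

```text
t: 20.02
eef_pos: [0.4509, -0.325, 0.167]
tool_rot: [-3.141, -0.007, 1.47]
ft_force: [-0.5, -1.1, -0.1]
finger_gap: 0.0846
grip_force: 0.0
```

Emit:
carry_out(commands=[[[0,0,0,0,0,-0.04,0.088],[0,0,0,0.03,0,-0.07,0.088],[0,0,0,0.07,0,-0.07,0.088],[0,0,0,0.11,0,-0.07,0.088],[0,0,0,0.15,0,-0.07,0.088],[0,0,0,0.17,0,-0.07,0.088],[0,0,0,0.17,0,-0.07,0.088],[0,0,0,0.17,0,-0.07,0.088]]])

```text
t: 20.68
eef_pos: [0.4685, -0.1562, 0.2381]
tool_rot: [3.139, -0.004, 1.472]
ft_force: [-0.8, 0.5, -0.0]
finger_gap: 0.0882
grip_force: 0.0
```

```bash
python3 - <<'E'
from h import *
from rig import arm
s=arm.camera("side")["img"];t=arm.camera("top")["img"]
o=np.hstack([cv2.resize(t[140:270,370:530],None,fx=2.4,fy=2.4),cv2.resize(s[210:340,290:450],None,fx=2.4,fy=2.4)])
cv2.imwrite("pics/i.png",o[:,:,::-1])
E
```

```text
(no output)
```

View pics/i.png

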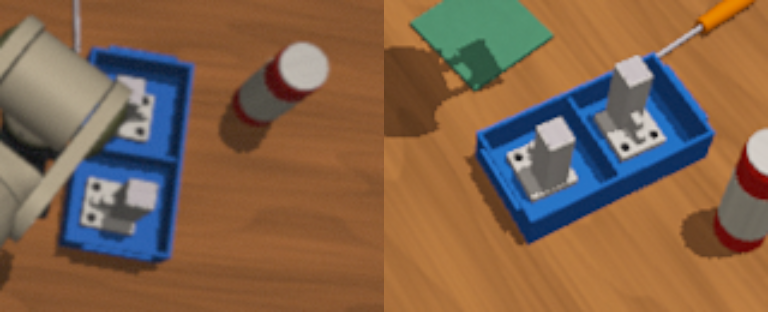

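Both brackets stand upright, one per compartment, at (545,160) and (630,105) in the crop, and the arm is clear. Handing in.

```bash
python3 -c "
from rig import arm
print(arm.job_done())"
```

```text
the job is handed in; nothing more can be done
None
```

I handed the job in at about 21 s, with no verdict returned; the last picture showed both brackets upright and let go, one per tote compartment, after the toppled one had stood free on the green plate, and the bystanders were not touched.

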